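# Hook up the board cutter's guard and reset its stop

### The job

Get the bench board cutter ready for a shorter board: first lift its drop guard by the handle and hook its slotted bar over the lip of the catch on the cross beam, so that it hangs there on its own when you let go; do not let it fall. Then lift the stop out of its notch in the rail on the bed and drop it into the next notch towards the guard (the middle one of the three), fully home. Leave the other things on the bench where they are.

Things in the scene. Friction and masses are not known exactly. Their poses are not given: they have to be found in the camera images.
- cutter: Bench board cutter, fixed. Grey base plate 20 mm thick (x -140 to 140, y -150 to 180 mm from the origin, which lies at bench level); x points from the infeed bed to the guard, z up. Guard plane at x = 60 mm between two upright guide channels (y -120 to -60 and 30 to 93, top at 130 mm), 2 mm play in x, 45 mm sideways travel. Cross beam on the infeed side: x 24 to 40, z 176 to 200 mm.
- catch_lip (a point): Middle of the top edge of the catch's lip, in the guard plane, 210 mm above the bench; axes as the cutter's. The steel catch juts from the cross beam: an upright lip 5 mm thick (y), 16 mm long (x), 20 mm high; on its +y side a notch open at the top, 22.5 mm wide and 20 mm deep, then a wall as high as the lip. Its underside is 28 mm below this point.
- guard: Drop guard, loose in the channels, about 0.45 kg, starts down on the bed. Barred panel 160 (y) x 70 (z) x 8 mm; origin mid lower edge, axes as the cutter's. A flat bar (y -33 to -9 mm) rises from it to the handle. At z 135 to 149 mm an arm runs from the bar to y = 18 mm, with a tongue (y 9 to 18) pointing 16 mm down: between bar and tongue is a slot 18 mm wide, open below.
- guard_slot (a point): Centre of the slot's roof (underside of the arm), guard y 0, z 135 mm. Starts 55 mm below the lip and 26 to 32 mm to its -y side, so that the tongue passes beside the lip. To hook: lift about 80 mm (past 90 the panel can meet the catch), shift in the cutter's +y until over the lip (within 6 mm), lower until the arm rests on the lip: then it lies on point catch_lip.
- guard_handle (a point): Centre of the guard's black handle, a bar 100 mm long (y), 14 mm thick (x), 22 mm high, at guard y = 0, z = 221 mm (241 mm above the bench when down). Free above. Pinch it from above across its thickness.
- stop: Dark steel stop, loose, about 0.25 kg: saddle 44 (x) x 36 (y) x 8 mm on the rail; below it a tooth 10 mm long (x), 12 mm deep, in a notch, and two cheeks hanging 26 mm beside the rail (2.5 mm play). An arm (x 10 to 22) reaches to y = -52 mm, top at z = 4. Origin: centre of the saddle's underside, which rests on the rail's top. Axes as the rail's. Lift 12 to 24 mm to shift it.
- stop_tab (a point): Grasp point of the stop's upright tab, 36 mm above the stop's origin (92 mm above the bench when seated). The tab is 30 (x) x 14 (y) mm and reaches from 8 to 54 mm above the origin; pinch it from above across its 14 mm (y).
- rail: Aluminium notched rail fixed on the cutter's bed, 150 (x) x 20 (y) x 36 mm; origin at the centre of its underside, 20 mm above the bench, axes as the cutter's. Three notches open at the top, each 16 mm long (x) and 14 mm deep, at rail x = -40, 0 and +40 mm; +x is towards the guard.
- notch_far (a point): Centre of the mouth, at the rail's top level, of the notch farthest from the guard (rail x = -40 mm), where the stop starts (its origin within 2 mm of this point).
- notch_mid (a point): Centre of the mouth of the middle notch (rail x = 0), where the stop must go: the seated stop's origin lies here.
- offcut: small green circuit board offcut 70 x 30 x 5 mm lying on the cutter's bed
- panel: green circuit board 160 x 110 x 5 mm lying flat on the bench
- panel2: green circuit board 120 x 80 x 5 mm lying flat on the bench
- spool: grey solder spool standing on its end, 64 mm across, 52 mm high
- flux: small white-capped bottle, 48 mm across, 110 mm high, standing
- driver: screwdriver lying on the bench
- brush: brush lying on the bench
Not all that is in view belongs to the job. What is shaped like the guard but green is not meant. Leave any pink look-alike of the stop alone.

How it is judged:
On the way, in this order (a step that is already met when the one before it is completed fails the run):
1. the guard hangs by its slot on the catch lip, let go, with the tongue in the notch (z of guard_slot in the frame of catch_lip between -0.005 and 0.006 m and y of guard_slot in the frame of catch_lip between -0.01 and 0.01 m and x of guard_slot in the frame of catch_lip between -0.008 and 0.008 m and contact force between the fingers and guard below 0.1 N and linear speed of guard below 0.03 m/s), for 0.3 s.
2. the stop is lifted clear of its notch while the guard stays hooked (z of stop in the frame of notch_far above 0.01 m and z of guard_slot in the frame of catch_lip between -0.005 and 0.006 m and y of guard_slot in the frame of catch_lip between -0.01 and 0.01 m and x of guard_slot in the frame of catch_lip between -0.008 and 0.008 m), for 0.05 s.
3. the stop sits fully home in the middle notch, let go (x of stop in the frame of notch_mid between -0.006 and 0.006 m and y of stop in the frame of notch_mid between -0.006 and 0.006 m and z of stop in the frame of notch_mid between -0.004 and 0.004 m and angle between stop's own z axis and vertical below 0.12 rad and contact force between the fingers and stop below 0.1 N and linear speed of stop below 0.03 m/s), for 0.2 s.
At the end, for the whole second after the job is handed in: Guard at rest, let go, its slot on the catch lip (roof of the slot within 5 mm of the lip's top in height, 10 mm sideways); stop at rest, let go, in the middle notch (within 6 mm along and across the rail, 4 mm in height, tilt under 7 degrees) (all of step 1 and all of step 3); the robot touches nothing.
It fails at once if the guard is let fall (faster than 0.6 m/s) (linear speed of guard above 0.6 m/s).
It fails at once if another thing on the bench is shifted by more than 30 mm (distance of any of panel, panel2, spool, flux, driver, brush, offcut from where it was at the start of the episode above 0.03 m).
It also fails if it takes over 54 s, if anything falls off the work surface, if the arm or the gripper's body presses on something with over 40 N, if the wrist force passes 120 N, or if a joint passes its speed limit or range.

### The arm

A 7-joint arm with a two-finger parallel gripper is mounted at the origin on the work surface. World frame = base frame: x ahead of the robot, y to its left, z up, the work surface at z = 0. Lengths are in m, angles in rad, forces in N, time in s.
With the tool pointing down it reaches from about 0.4 to 0.9 m from the base axis. Payload 5.5 kg.
Tool frame: the origin (TCP) lies on the front face of the gripper's body, between the roots of the fingers; the fingertips stand 73 mm ahead of it and the grasp point (between the pads) lies bot.tcp_to_grasp ahead of it (bot.tcp_to_grasp is the distance from the TCP to the grasp point, in m); z points along the fingers, y is the line along which they close (so a half turn about z gives the same grasp; the last joint's range is limited). The gripper opens to 85 mm and grips with 20 to 120 N. Pads are 22 mm wide; open, the fingers measure 114 mm over their backs; the gripper's body (76 mm by 85 mm) begins 54 mm behind the grasp point. The pads swing forward as they close: fully open they stand 13 mm farther back than shut.
Start: joints at [1.526, 0.501, -0.427, 1.55, 0.221, 1.138, -0.21], TCP at [0.197, -0.619, 0.304] pointing down, gripper open.
Joint ranges: [-2.88, 2.88], [-0.31, 2.03], [-1.54, 1.56], [0.2, 2.42], [-1.41, 4.55], [0.19, 2.02], [-2.57, 2.57]. Speed limits (rad/s): [2.57, 2.57, 3.14, 3.14, 3.14, 3.14, 3.14].

### API

Orientations are given as a rotation vector (axis times angle).
In Python, from bench import bot gives the robot as it stands.
- The arm moves only by the tool apply_moves, never from a script. Its argument "commands" is one flat list of numbers, 7 for each row, row after row: the closure, from -1 (fully open) to 1 (shut), so that 0 is half open, then the shift along the tool's x, y, z in m, then the turn, a rotation vector about the tool's x, y, z in rad. A call has 1 to 10 rows; each row is the pose to reach, as a shift and turn from the pose commanded when the call began, along the tool's axes at that moment; what a row does not reach only later rows make up. A row lasts 1/10 s, in which the tool goes at most 50 mm and 8.59 degrees, less where a joint would pass 70% of its speed; a pose out of reach is approached as far as the arm can. A call with a gripper value outside its range is refused whole. The fingers move at their own pace and stop on an object; "force" is the grip in N (left out, the last holds). Time passes only in rows, so rows that repeat a pose let the fingers close. It gives the time, the measured TCP pose, the force, the opening and the grip force at its end, in the units of the state.
- bot.read_state(): the state, without advancing time (a new reading comes with each control period).
- bot.read_camera(name): name is "side" or "top" or "wrist"; returns the picture (480x640x3 uint8, blue, green, red); there is no depth.
- bot.calibration(name): a dict with "K" (3x3 intrinsics, pixels), "view" (4x4, takes a point from world to camera coordinates). Camera axes: x right, y up, looking along -z (the intrinsics and any distortion apply to the point x, -y, -z); pixel columns grow to the right and rows downward; lengths in m; the calibration is good to about 2 mm. A picture is of the moment at which its call begins: read the wrist's pose just before it. calibration takes no time and is no camera call; for the wrist camera it gives the pose at the moment of the call.
- bot.hand_in(): hands the job in; it is judged then, once.
The state is a dict: "clock": time; "qpos": joint angles; "joint_vel": joint speeds; "effort": joint torques, N m; "tool_pos": TCP position; "tcp_rot": TCP orientation; "force": force on the tool from outside, world axes, zero at the start; "wrist_torque": the same for the moment, N m; "gripper_width": finger opening in m; "grip_force": force on a finger pad.
Only numpy, scipy, OpenCV 4.12 (cv2) and the standard library are available. Lean on these libraries where they do the work, as an engineer would, in place of code of your own. Each camera call takes 0.05 s, during which the arm holds its last target. There are 200 camera calls.

## Working session

There is one attempt and no reset: what is moved stays moved. The work goes in short steps, Python scripts to look and compute and a tool call to move; the robot and the scene stay as the last step left them, time stands still between calls to the robot, and variables do not carry over. Pictures are saved under pics/ and viewed, at most 10 in all, crops included, and the job is handed in when it is done.

Besides the shell and the picture viewer there is one more tool, called after "Call:" by a JSON object that holds its "api" and its "payload", one argument or row to a line. apply_moves: Moves the arm, as the interface text tells. Its arguments: {"type":"object","properties":{"commands":{"type":"array","items":{"type":"number"}},"force":{"type":"number"}},"required":["commands"]}

```bash
mkdir -p pics; python3 - <<'E'
from bench import bot
import cv2,numpy as np
np.set_printoptions(precision=4,suppress=True)
for n in("side","top"):
    im=bot.read_camera(n);cv2.imwrite(f"pics/{n}0.png",im)
    c=bot.calibration(n);print(n,c)
print(bot.read_state(),bot.tcp_to_grasp)
E
```

```text
side {'K': array([[450.305 ,   0.    , 323.1744],
       [  0.    , 450.305 , 239.5073],
       [  0.    ,   0.    ,   1.    ]]), 'view': array([[-0.9379, -0.3463, -0.0181,  0.4507],
       [ 0.2331, -0.6682,  0.7065, -0.2532],
       [-0.2568,  0.6584,  0.7075, -1.2944],
       [ 0.    ,  0.    ,  0.    ,  1.    ]])}
top {'K': array([[588.1488,   0.    , 315.931 ],
       [  0.    , 588.1488, 237.3208],
       [  0.    ,   0.    ,   1.    ]]), 'view': array([[-0.0005, -1.    ,  0.0083, -0.018 ],
       [ 0.9837,  0.001 ,  0.1796, -0.5122],
       [-0.1796,  0.0083,  0.9837, -1.7131],
       [ 0.    ,  0.    ,  0.    ,  1.    ]])}
{'clock': 0.1, 'qpos': array([ 1.5262,  0.5017, -0.4268,  1.5514,  0.2208,  1.1383, -0.2103]), 'joint_vel': array([ 0.0007, -0.0025,  0.0011, -0.0022, -0.0009, -0.0002, -0.001 ]), 'effort': array([ -0.0107, -57.0818,  -5.8383, -28.1753,   0.0106,   0.0055,
         0.    ]), 'tool_pos': array([ 0.1967, -0.619 ,  0.303 ]), 'tcp_rot': array([-3.1027, -0.4814,  0.0003]), 'force': array([-0.3392,  0.7418, -0.1367]), 'wrist_torque': array([-0.0273,  0.0021, -0.0096]), 'grip_force': 0.0, 'gripper_width': 0.0856772306256573} 0.0539
```

View pics/side0.png

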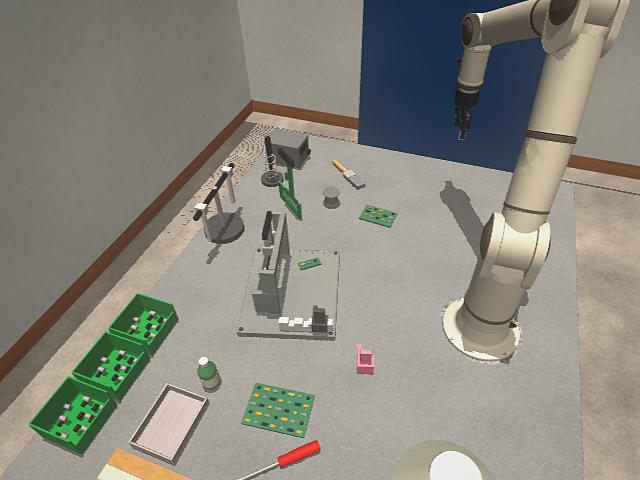

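View pics/top0.png

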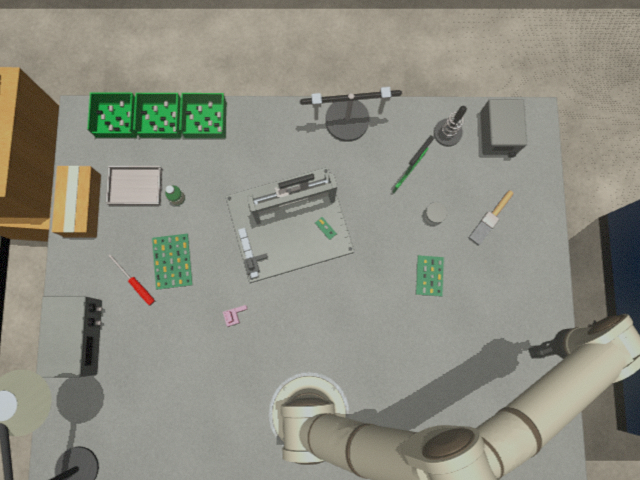

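```bash
python3 - <<'E'
import cv2,numpy as np
t=cv2.imread("pics/top0.png")[160:290,220:360];s=cv2.imread("pics/side0.png")[205:345,233:345]
t=cv2.resize(t,None,fx=3.1,fy=3.1,interpolation=cv2.INTER_CUBIC);s=cv2.resize(s,None,fx=3.1,fy=3.1,interpolation=cv2.INTER_CUBIC)
o=np.zeros((max(t.shape[0],s.shape[0]),t.shape[1]+s.shape[1],3),np.uint8);o[:t.shape[0],:t.shape[1]]=t;o[:s.shape[0],t.shape[1]:]=s
print(t.shape,s.shape);cv2.imwrite("pics/crop0.png",o)
E
```

```text
(403, 434, 3) (434, 347, 3)
```

View pics/crop0.png

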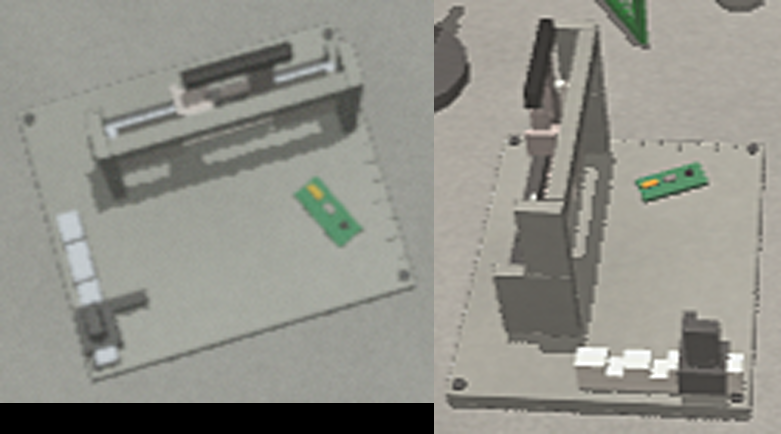

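```bash
cat > h.py <<'E'
from bench import bot
import cv2,numpy as np
from scipy.spatial.transform import Rotation as R
np.set_printoptions(precision=4,suppress=True)
def ray(c,p):
    V=c["view"];d=np.linalg.inv(c["K"])@[p[0],p[1],1];d=np.array([d[0],-d[1],-d[2]])
    return -V[:3,:3].T@V[:3,3],V[:3,:3].T@d
def plane(c,p,z):
    o,d=ray(c,p);return o+d*(z-o[2])/d[2]
def tri(obs):
    A=np.zeros((3,3));b=np.zeros(3);L=[]
    for c,p in obs:
        o,d=ray(c,p);d/=np.linalg.norm(d);P=np.eye(3)-np.outer(d,d);A+=P;b+=P@o;L.append((P,o))
    x=np.linalg.solve(A,b);return x,[np.linalg.norm(P@(x-o))for P,o in L]
def proj(c,X):
    v=c["view"]@np.append(X,1);q=c["K"]@[v[0],-v[1],-v[2]];return q[:2]/q[2]
def blobs(im,lo,hi,box,amin=15):
    x0,y0,x1,y1=box;m=cv2.inRange(im[y0:y1,x0:x1],np.array(lo),np.array(hi))
    cs,_=cv2.findContours(m,cv2.RETR_EXTERNAL,cv2.CHAIN_APPROX_NONE)
    for c in sorted(cs,key=cv2.contourArea)[::-1]:
        if cv2.contourArea(c)<amin:break
        print(cv2.contourArea(c),cv2.boxPoints(cv2.minAreaRect(c+[x0,y0])).round(1).tolist())
def goto(P,yaw):
    """shift/turn in tool axes to bring TCP to P, pointing down, tool y axis at yaw (mod pi)"""
    s=bot.read_state();r=R.from_rotvec(s["tcp_rot"]);y=r.apply([0,1,0])
    best=None
    for k in(0,np.pi):
        a=yaw+k;Y=np.array([np.cos(a),np.sin(a),0]);Z=np.array([0,0,-1.]);T=R.from_matrix(np.c_[np.cross(Y,Z),Y,Z])
        t=(r.inv()*T).as_rotvec()
        if best is None or np.linalg.norm(t)<np.linalg.norm(best):best=t
    print("shift",r.inv().apply(np.array(P)-s["tool_pos"]),"turn",best)
E
python3 - <<'E'
from h import *
for n,box in(("top",(220,160,345,290)),("side",(233,205,345,345))):
    im=cv2.imread(f"pics/{n}0.png");print(n)
    blobs(im,(0,0,0),(75,75,75),box)
ct,cs=bot.calibration("top"),bot.calibration("side")
T=lambda x,y:(220+x/3.1,160+y/3.1);S=lambda x,y:(233+(x-434)/3.1,205+y/3.1)
# screws on base, z=.02
print([plane(ct,T(*p),.02)for p in((29,119),(328,34),(404,275),(95,378),(412,287))])
print([plane(cs,S(*p),.02)for p in((459,384),(514,140),(753,149),(752,410))])
print("handle ends",tri([(ct,T(183,80)),(cs,S(535,105))]),tri([(ct,T(290,50)),(cs,S(547,20))]))
print("tab",tri([(ct,T(97,310)),(cs,S(702,320))]))
E
```

```text
top
40.0 [[278.6000061035156, 182.6999969482422], [313.0, 177.0], [313.79998779296875, 182.0], [279.5, 187.8000030517578]]
side
132.0 [[260.5, 238.6999969482422], [267.1000061035156, 210.3000030517578], [273.5, 211.8000030517578], [267.0, 240.10000610351562]]
93.5 [[314.0, 312.0], [324.0, 312.0], [324.0, 323.0], [314.0, 323.0]]
71.5 [[312.0, 325.0], [326.0, 325.0], [326.0, 331.0], [312.0, 331.0]]
31.0 [[231.5, 238.60000610351562], [243.0, 226.0], [245.8000030517578, 228.60000610351562], [234.3000030517578, 241.1999969482422]]
[array([0.6383, 0.2477, 0.02  ]), array([ 0.7263, -0.0488,  0.02  ]), array([ 0.4821, -0.1222,  0.02  ]), array([0.3811, 0.1774, 0.02  ]), array([ 0.4702, -0.1299,  0.02  ])]
[array([0.6386, 0.2458, 0.02  ]), array([ 0.7276, -0.0508,  0.02  ]), array([ 0.4808, -0.1232,  0.02  ]), array([0.3761, 0.1818, 0.02  ])]
handle ends (array([0.6162, 0.0827, 0.2367]), [np.float64(0.002829524073600768), np.float64(0.002829524073600713)]) (array([ 0.6427, -0.0097,  0.2507]), [np.float64(0.00043972331281554364), np.float64(0.0004397233128153415)])
tab (array([0.4309, 0.1667, 0.1123]), [np.float64(0.003285599668588697), np.float64(0.003285599668588744)])
```

```bash
python3 - <<'E'
from h import *
goto([.6,.03,.43],.288)
E
```

```text
shift [ 0.581  -0.4965 -0.1261] turn [-0.0014 -0.0014 -1.551 ]
```

Call:
{"api": "apply_moves", "payload": {
  "commands": [-1,0,0,-0.05,0,0,0,-1,0.02,-0.02,-0.1,0,0,-0.1,-1,0.581,-0.497,-0.126,0,0,-1.551,-1,0.581,-0.497,-0.126,0,0,-1.551,-1,0.581,-0.497,-0.126,0,0,-1.551,-1,0.581,-0.497,-0.126,0,0,-1.551,-1,0.581,-0.497,-0.126,0,0,-1.551,-1,0.581,-0.497,-0.126,0,0,-1.551,-1,0.581,-0.497,-0.126,0,0,-1.551,-1,0.581,-0.497,-0.126,0,0,-1.551],
  "force": 40
}}

```text
clock: 1.1
tool_pos: [0.4203, -0.2566, 0.4149]
tcp_rot: [2.173, 2.269, -0.001]
force: [0.8, -1.3, -0.1]
gripper_width: 0.0853
grip_force: 0.0
```

```bash
python3 - <<'E'
from h import *
goto([.6,.03,.43],.288);print(bot.read_state()["qpos"])
E
```

```text
shift [ 0.2786  0.1919 -0.0153] turn [-0.0005  0.0005 -0.2451]
[ 1.2914  0.1592 -0.8831  1.7801  0.1296  1.2626  0.4179]
```

Call:
{"api": "apply_moves", "payload": {
  "commands": [-1,0.279,0.192,-0.015,0,0,-0.245,-1,0.279,0.192,-0.015,0,0,-0.245,-1,0.279,0.192,-0.015,0,0,-0.245,-1,0.279,0.192,-0.015,0,0,-0.245,-1,0.279,0.192,-0.015,0,0,-0.245,-1,0.279,0.192,-0.015,0,0,-0.245,-1,0.279,0.192,-0.015,0,0,-0.245,-1,0.279,0.192,-0.015,0,0,-0.245,-1,0.279,0.192,-0.015,0,0,-0.245]
}}

```text
clock: 2.0
tool_pos: [0.6012, 0.0288, 0.4293]
tcp_rot: [-1.882, -2.514, 0.001]
force: [0.1, 0.0, -0.3]
gripper_width: 0.0852
grip_force: 0.0
```

```bash
python3 - <<'E'
from h import *
import pickle
goto([.6,.03,.43],.288);print(bot.read_state()["qpos"])
c=bot.calibration("wrist");im=bot.read_camera("wrist");cv2.imwrite("pics/w1.png",im);pickle.dump(c,open("w1.pkl","wb"));print(c)
for X in([.6295,.0365,.252],[.6295,.0365,.23]):print(proj(c,X))
E
```

```text
shift [ 0.0015 -0.0008 -0.0007] turn [-0.0011 -0.0009 -0.0027]
[ 0.6118  0.4447 -0.9819  1.502   0.3709  1.3946 -0.1052]
{'K': array([[390.7756,   0.    , 318.9457],
       [  0.    , 390.7756, 238.2908],
       [  0.    ,   0.    ,   1.    ]]), 'view': array([[ 0.9595,  0.2817, -0.0009, -0.5846],
       [-0.2673,  0.9093, -0.3189,  0.2163],
       [-0.089 ,  0.3062,  0.9478, -0.455 ],
       [ 0.    ,  0.    ,  0.    ,  1.    ]])}
[363.0891 236.975 ]
[359.8511 227.3455]
```

View pics/w1.png

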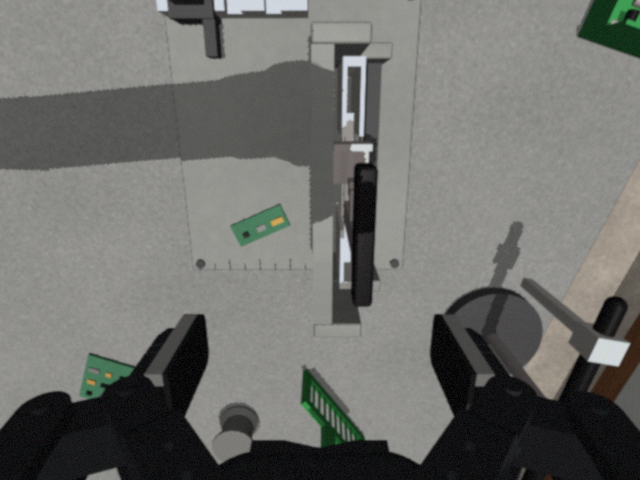

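```bash
python3 - <<'E'
from h import *
import pickle
c=pickle.load(open("w1.pkl","rb"));im=cv2.imread("pics/w1.png");blobs(im,(0,0,0),(48,48,48),(345,155,390,312))
blobs(cv2.imread("pics/top0.png"),(0,0,0),(90,90,90),(270,165,320,195))
ct,cs=bot.calibration("top"),bot.calibration("side")
a,b=(366,170),(364,302) # approx top-face end centres
for p in(a,b):print(plane(c,p,.252))
m=(365,236)
print(tri([(c,(365,236)),(cs,(267,225.2))]),tri([(c,(365,236)),(ct,(295.5,180.5)),(cs,(267,225.2))]))
goto([.6295,.0365,.295],.288)
E
```

```text
2911.5 [[347.3999938964844, 305.79998779296875], [350.79998779296875, 154.5], [376.6000061035156, 155.10000610351562], [373.20001220703125, 306.3999938964844]]
221.5 [[278.20001220703125, 183.10000610351562], [312.5, 173.3000030517578], [316.1000061035156, 185.8000030517578], [281.79998779296875, 195.60000610351562]]
[0.6172 0.0793 0.252 ]
[ 0.6455 -0.0093  0.252 ]
(array([0.6329, 0.0332, 0.2379]), [np.float64(0.0006929219768386515), np.float64(0.0006929219768384996)]) (array([0.6313, 0.0371, 0.2434]), [np.float64(0.0021344221841954345), np.float64(0.0018953303531232205), np.float64(0.0018441879715710302)])
shift [0.0012 0.0301 0.1342] turn [-0.0015  0.0001 -0.0056]
```

Call:
{"api": "apply_moves", "payload": {
  "commands": [-1,0,0.032,0.03,0,0,-0.005,-1,0,0.032,0.07,0,0,-0.005,-1,0,0.032,0.11,0,0,-0.005,-1,0,0.032,0.134,0,0,-0.005,-1,0,0.032,0.134,0,0,-0.005]
}}

```text
clock: 2.55
tool_pos: [0.6297, 0.0326, 0.2917]
tcp_rot: [-1.882, -2.509, 0.01]
force: [-1.1, -1.1, -0.9]
gripper_width: 0.0856
grip_force: 0.0
```

```bash
python3 - <<'E'
from h import *
import pickle
print(bot.read_state()["tool_pos"],bot.read_state()["force"])
c=bot.calibration("wrist");im=bot.read_camera("wrist");cv2.imwrite("pics/w2.png",im);pickle.dump(c,open("w2.pkl","wb"))
for X in([.6315,.0355,.252],):print(proj(c,X))
E
```

```text
[0.6297 0.0326 0.2917] [-1.0777 -1.1268 -0.9469]
[327.5967 359.3084]
```

View pics/w2.png

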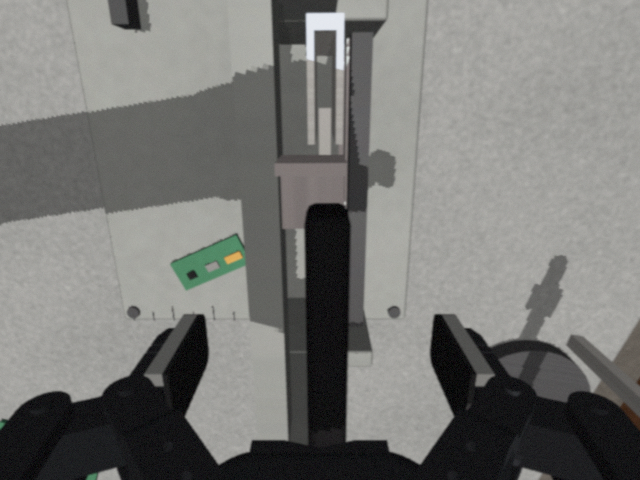

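Call:
{"api": "apply_moves", "payload": {
  "commands": [-1,0,0.002,0,0,0,0,0.3,0,0.002,0,0,0,0,0.7,0,0.002,0,0,0,0,1,0,0.002,0,0,0,0,1,0,0.002,0,0,0,0,1,0,0.002,0,0,0,0,1,0,0.002,0,0,0,0,1,0,0.002,0,0,0,0],
  "force": 60
}}

```text
clock: 3.4
tool_pos: [0.634, 0.0369, 0.2964]
tcp_rot: [1.881, 2.516, -0.0]
force: [-1.2, -0.9, 4.2]
gripper_width: 0.0132
grip_force: 59.7
```

Call:
{"api": "apply_moves", "payload": {
  "commands": [1,0,0,-0.01,0,0,0,1,0,0,-0.02,0,0,0,1,0,0,-0.03,0,0,0,1,0,0,-0.04,0,0,0,1,0,0,-0.05,0,0,0,1,0,0,-0.06,0,0,0,1,0,0,-0.07,0,0,0,1,0,0,-0.08,0,0,0,1,0,0,-0.08,0,0,0,1,0,0,-0.08,0,0,0]
}}

```text
clock: 4.4
tool_pos: [0.634, 0.0368, 0.3761]
tcp_rot: [1.881, 2.516, 0.0]
force: [0.3, -0.2, -5.3]
gripper_width: 0.013
grip_force: 58.8
```

```bash
python3 - <<'E'
from h import *
import pickle
c=bot.calibration("wrist");im=bot.read_camera("wrist");s=bot.read_camera("side")
cv2.imwrite("pics/s3.png",s)
a=cv2.resize(s[190:340,235:345],None,fx=3.2,fy=3.2,interpolation=cv2.INTER_CUBIC);b=im[:,120:550]
cv2.imwrite("pics/v3.png",np.hstack([a,b]));print(a.shape)
print(bot.read_state())
E
```

```text
(480, 352, 3)
{'clock': 4.5, 'qpos': array([ 0.5394,  0.5433, -0.9402,  1.4949,  0.4443,  1.3297, -0.1516]), 'joint_vel': array([-0.0007,  0.0059,  0.0019, -0.0009,  0.0021, -0.0001,  0.0001]), 'effort': array([ -0.0581, -54.3648, -14.0039, -30.1387,   0.0256,   0.0363,
         0.0025]), 'tool_pos': array([0.634 , 0.0368, 0.3755]), 'tcp_rot': array([-1.8807, -2.5161,  0.0003]), 'force': array([ 1.1196,  0.2593, -4.9664]), 'wrist_torque': array([-0.0088,  0.0203, -0.0141]), 'grip_force': 58.80636513233185, 'gripper_width': 0.013017845890627492}
```

View pics/v3.png

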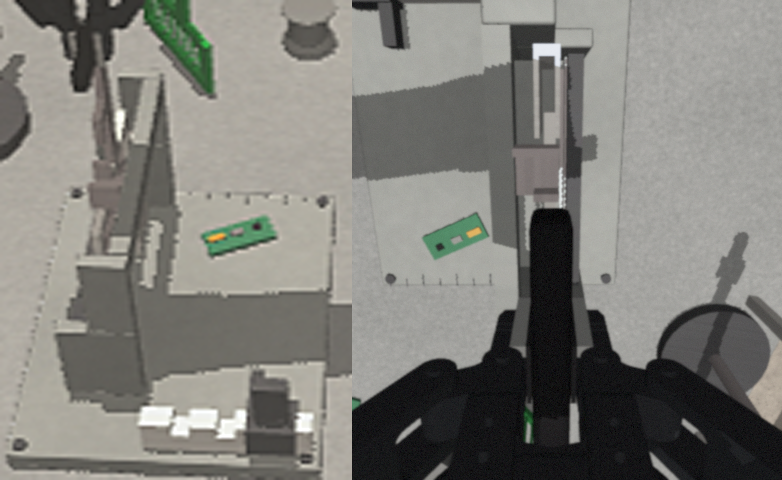

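Call:
{"api": "apply_moves", "payload": {
  "commands": [1,0.008,0,0,0,0,0,1,0.016,0,0,0,0,0,1,0.023,0,0,0,0,0,1,0.029,0,0,0,0,0,1,0.029,0,0,0,0,0,1,0.029,0,0,0,0,0]
}}

```text
clock: 5.1
tool_pos: [0.6258, 0.0649, 0.376]
tcp_rot: [1.88, 2.517, -0.0]
force: [-0.2, 0.5, -5.0]
gripper_width: 0.0134
grip_force: 58.8
```

```bash
python3 - <<'E'
from h import *
c=bot.calibration("wrist");im=bot.read_camera("wrist");s=bot.read_camera("top")
cv2.imwrite("pics/t4.png",s)
a=cv2.resize(s[150:230,240:350],None,fx=3.2,fy=3.2,interpolation=cv2.INTER_CUBIC);b=im[60:316,190:450]
b=cv2.resize(b,None,fx=1.7,fy=1.7);a=cv2.copyMakeBorder(a,0,b.shape[0]-a.shape[0],0,0,0)
cv2.imwrite("pics/v4.png",np.hstack([a,b]));print(a.shape)
E
```

```text
(435, 352, 3)
```

View pics/v4.png

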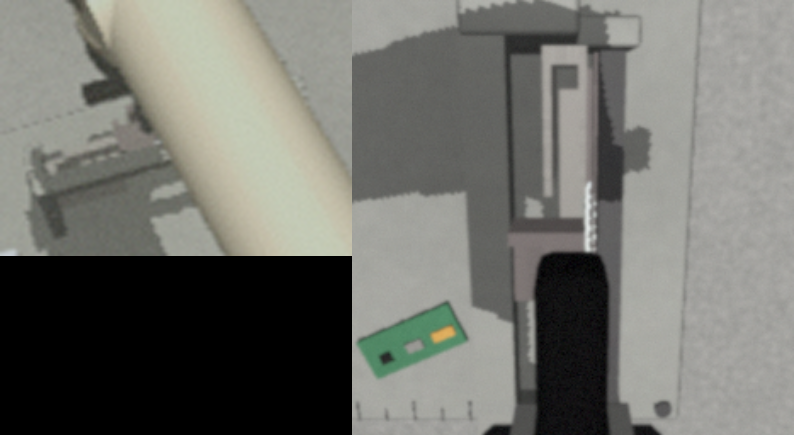

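```bash
python3 - <<'E'
from h import *
c=bot.calibration("wrist");P=lambda x,y:(190+(x-352)/1.7,60+y/1.7)
yc=np.array([-np.sin(.288),np.cos(.288)]);xc=np.array([np.cos(.288),np.sin(.288)])
tp=bot.read_state()["tool_pos"]
for p,z in(((572,256),.332),((550,219),.21),((550,233),.21),((512,233),.2),((517,300),.2)):
    q=plane(c,P(*p),z);print(p,q,"y_c rel tcp",(q-tp)[:2]@yc,(q-tp)[:2]@xc)
print((plane(c,P(663,408),.02)-tp)[:2]@yc)
c0=np.mean([[.6384,.2467],[.727,-.0498]],0) # screw midpoint far side
print("screw mid to tcp yc",(c0-tp[:2])@yc,(c0-tp[:2])@xc)
E
```

```text
(572, 256) [0.6113 0.1142 0.332 ] y_c rel tcp 0.05209705064930037 0.0001599213119910192
(550, 219) [0.609  0.0946 0.21  ] y_c rel tcp 0.034015534432424985 -0.007623726650519679
(550, 233) [0.6104 0.0897 0.21  ] y_c rel tcp 0.028879276863358512 -0.007682219266042945
(512, 233) [0.5969 0.0834 0.2   ] y_c rel tcp 0.02665225944491543 -0.022364715744926666
(517, 300) [0.6056 0.0581 0.2   ] y_c rel tcp -2.4658624563332344e-05 -0.021203886524487257
-0.14146404881800861
screw mid to tcp yc 0.016749710902411178 0.06415545215637007
```

Call:
{"api": "apply_moves", "payload": {
  "commands": [1,0,0,0.006,0,0,0,1,0,0,0.012,0,0,0,1,0,0,0.018,0,0,0,1,0,0,0.022,0,0,0,1,0,0,0.023,0,0,0,1,0,0,0.024,0,0,0,1,0,0,0.024,0,0,0]
}}

```text
clock: 5.9
tool_pos: [0.6258, 0.0647, 0.3519]
tcp_rot: [-1.881, -2.516, 0.0]
force: [-0.8, 0.9, -5.2]
gripper_width: 0.0129
grip_force: 58.8
```

Call:
{"api": "apply_moves", "payload": {
  "commands": [1,0,0,0.001,0,0,0,1,0,0,0.002,0,0,0,1,0,0,0.002,0,0,0]
}}

```text
clock: 6.2
tool_pos: [0.626, 0.0649, 0.3512]
tcp_rot: [1.88, 2.515, 0.001]
force: [-2.6, -0.6, 3.7]
gripper_width: 0.0128
grip_force: 60.2
```

Call:
{"api": "apply_moves", "payload": {
  "commands": [0.7,0,0,0,0,0,0,0.5,0,0,0,0,0,0,0.2,0,0,0,0,0,0,-0.2,0,0,0,0,0,0,-0.2,0,0,0,0,0,0,-0.2,0,0,0,0,0,0,-0.2,0,0,0,0,0,0]
}}

```text
clock: 6.9
tool_pos: [0.6259, 0.0646, 0.3499]
tcp_rot: [-1.881, -2.516, -0.0]
force: [-0.1, 0.2, 0.1]
gripper_width: 0.0514
grip_force: 0.0
```

Call:
{"api": "apply_moves", "payload": {
  "commands": [-0.2,0,0,-0.03,0,0,0,-0.2,0,0,-0.07,0,0,0,-0.2,0,0,-0.1,0,0,0,-0.2,0,0,-0.1,0,0,0]
}}

```text
clock: 7.3
tool_pos: [0.6271, 0.0659, 0.4551]
tcp_rot: [1.877, 2.512, 0.009]
force: [0.5, 0.5, 0.9]
gripper_width: 0.0512
grip_force: 0.0
```

```bash
python3 - <<'E'
from h import *
import pickle
c=bot.calibration("wrist");im=bot.read_camera("wrist");s=bot.read_camera("side")
cv2.imwrite("pics/s5.png",s)
a=cv2.resize(s[185:345,235:345],None,fx=3,fy=3,interpolation=cv2.INTER_CUBIC);b=im[:,100:550]
cv2.imwrite("pics/v5.png",np.hstack([a,b]));print(a.shape)
pickle.dump(c,open("w5.pkl","wb"));cv2.imwrite("pics/w5.png",im)
goto([.43,.155,.30],.288+np.pi/2)
E
```

```text
(480, 330, 3)
shift [ 0.142  -0.1626  0.1502] turn [ 0.0016 -0.0007  1.5699]
```

View pics/v5.png

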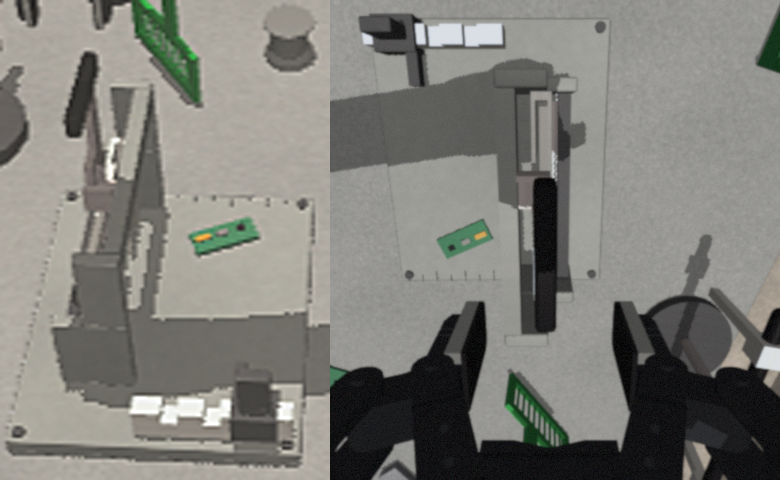

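Call:
{"api": "apply_moves", "payload": {
  "commands": [-0.2,0.02,-0.03,0,0,0,0.15,-0.2,0.05,-0.06,0,0,0,0.3,-0.2,0.08,-0.09,0,0,0,0.45,-0.2,0.11,-0.12,0,0,0,0.6,-0.2,0.142,-0.163,0,0,0,0.75,-0.2,0.142,-0.163,0.02,0,0,0.9,-0.2,0.142,-0.163,0.04,0,0,1.05,-0.2,0.142,-0.163,0.06,0,0,1.2,-0.2,0.142,-0.163,0.08,0,0,1.35,-0.2,0.142,-0.163,0.1,0,0,1.5]
}}

```text
clock: 8.4
tool_pos: [0.4284, 0.1539, 0.3479]
tcp_rot: [3.093, 0.549, -0.003]
force: [-0.2, -0.6, 0.3]
gripper_width: 0.0514
grip_force: 0.0
```

```bash
python3 - <<'E'
from h import *
goto([.43,.155,.26],.288+np.pi/2);print(bot.read_state()["qpos"])
E
```

```text
shift [ 0.002  -0.0005  0.0879] turn [0.0001 0.0021 0.0632]
[ 0.4577  0.1457 -0.9283  1.9513  0.1301  1.1081 -1.7436]
```

Call:
{"api": "apply_moves", "payload": {
  "commands": [-0.2,0.002,0,0.03,0,0,0.063,-0.2,0.002,0,0.06,0,0,0.063,-0.2,0.002,0,0.088,0,0,0.063,-0.2,0.002,0,0.088,0,0,0.063,-0.2,0.002,0,0.088,0,0,0.063]
}}

```text
clock: 8.9
tool_pos: [0.4304, 0.1553, 0.2615]
tcp_rot: [-3.107, -0.462, 0.004]
force: [0.1, -0.4, 0.9]
gripper_width: 0.051
grip_force: 0.0
```

```bash
python3 - <<'E'
from h import *
import pickle
c=bot.calibration("wrist");im=bot.read_camera("wrist");print(bot.read_state()["tool_pos"])
pickle.dump(c,open("w6.pkl","wb"));cv2.imwrite("pics/w6.png",im)
s=cv2.imread("pics/s5.png")[295:340,260:345];s=cv2.resize(s,None,fx=6,fy=6,interpolation=cv2.INTER_CUBIC)[:, :510]
s=cv2.copyMakeBorder(s,0,0,0,640-s.shape[1],0)
cv2.imwrite("pics/v6.png",np.vstack([im,s])[:600])
for n in((.4309,.1667,.11),):print(proj(c,n))
E
```

```text
[0.4312 0.1556 0.2625]
[300.5381 243.4484]
```

View pics/v6.png

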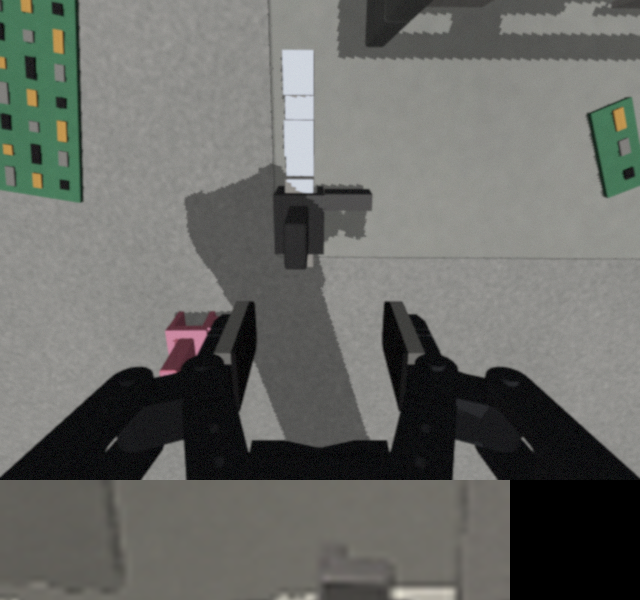

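```bash
python3 - <<'E'
from h import *
import pickle
c=pickle.load(open("w6.pkl","rb"));im=cv2.imread("pics/w6.png");g=cv2.cvtColor(im,cv2.COLOR_BGR2GRAY)
print(*[f"{r}:{int(g[r,290:304].mean())}" for r in range(196,276,2)])
print("rail col",g[150,276:320:1]);
for r in(215,235,255):print(r,g[r,270:332:2])
tp=np.array([.4312,.1556]);yc=np.array([-np.sin(.288),np.cos(.288)]);xc=np.array([np.cos(.288),np.sin(.288)])
for p in((298,50),(298,95),(298,120),(298,178)):
    q=plane(c,p,.056);print(p,q,(q[:2]-tp)@xc,(q[:2]-tp)@yc)
for r in(207,215,240,245,268):
    q=plane(c,(296.5,r),.11);print(r,q,(q[:2]-tp)@xc,(q[:2]-tp)@yc)
E
```

```text
196:44 198:45 200:45 202:46 204:43 206:29 208:25 210:24 212:24 214:26 216:24 218:26 220:24 222:26 224:37 226:44 228:45 230:45 232:45 234:46 236:45 238:45 240:45 242:44 244:45 246:45 248:44 250:44 252:44 254:43 256:44 258:44 260:44 262:45 264:45 266:44 268:49 270:83 272:87 274:86
rail col [145 146 146 143 145 146 146 154 183 206 210 213 214 211 211 210 210 212
 212 210 211 213 213 212 214 211 212 213 214 211 212 213 213 214 210 211
 204 167 136 145 145 146 148 147]
215 [86 80 54 50 45 46 48 44 38 25 29 25 26 28 20 25 27 25 23 33 49 47 44 46
 43 46 41 72 84 87 85]
235 [87 87 65 47 45 47 43 36 46 45 48 43 45 47 46 42 45 41 20 27 45 47 40 47
 49 47 46 78 89 92 94]
255 [ 86  87  87  79  78  79  80  56  46  48  45  50  47  42  45  42  44  43
  38 112 131 117  84  78 104 131 134 141 146 139 144]
(298, 50) [0.5376 0.2017 0.056 ] 0.11509155095779935 0.01394861148791196
(298, 95) [0.5116 0.1942 0.056 ] 0.0880324155149143 0.014207068764121682
(298, 120) [0.4963 0.1899 0.056 ] 0.0721705602321403 0.014358574414428622
(298, 178) [0.4585 0.1791 0.056 ] 0.03284961994692205 0.014734151200522674
207 [0.4519 0.1752 0.11  ] 0.025395967471938553 0.01291451031984244
215 [0.4472 0.1739 0.11  ] 0.02056642632456614 0.012966598400973537
240 [0.4323 0.1696 0.11  ] 0.005040783238824417 0.013134047218984497
245 [0.4292 0.1688 0.11  ] 0.0018542516639280008 0.013168414938429332
268 [0.4148 0.1646 0.11  ] -0.013169802000013577 0.013330453960830331
```

Call:
{"api": "apply_moves", "payload": {
  "commands": [-0.2,0.0005,-0.014,0.03,0,0,0,-0.2,0.0005,-0.014,0.06,0,0,0,-0.2,0.0005,-0.014,0.09,0,0,0,-0.2,0.0005,-0.014,0.113,0,0,0,-0.2,0.0005,-0.014,0.113,0,0,0,-0.2,0.0005,-0.014,0.113,0,0,0]
}}

```text
clock: 9.55
tool_pos: [0.4284, 0.1693, 0.1503]
tcp_rot: [-3.107, -0.461, -0.002]
force: [0.3, 0.3, 0.9]
gripper_width: 0.0515
grip_force: 0.0
```

```bash
python3 - <<'E'
from h import *
s=bot.read_state();print(s["tool_pos"],s["force"])
goto([.4312-.0138*.284+.0005,.1556+.0138*.959,.148],.288+np.pi/2)
im=bot.read_camera("wrist");g=cv2.cvtColor(im,cv2.COLOR_BGR2GRAY);cv2.imwrite("pics/w7.png",im)
for r in(330,350,370,400):print(r,*g[r,180:470:6])
c=bot.calibration("wrist");print([proj(c,(.4278,.1688,z)) for z in(.11,.092)])
E
```

```text
[0.4284 0.1693 0.1503] [0.279  0.3497 0.8828]
shift [-0.0008  0.0003  0.0023] turn [-0.     -0.0015  0.0067]
330 107 93 91 95 97 34 20 31 66 67 2 15 6 90 93 89 95 49 45 46 43 42 45 46 45 40 41 47 42 48 131 135 135 135 14 4 15 68 66 56 20 19 139 132 140 132 142 141 142
350 148 151 158 128 21 11 62 70 68 16 6 9 20 95 92 88 88 96 93 90 44 51 47 52 46 48 39 92 91 96 147 149 153 154 33 5 5 16 61 68 67 16 13 46 161 153 154 146 145
370 94 13 10 18 22 20 19 5 16 29 8 14 97 95 92 90 94 92 94 90 49 55 44 45 53 47 42 97 89 97 95 102 151 159 157 9 12 24 14 12 12 12 16 38 20 22 26 151 152
400 27 12 16 12 9 21 11 15 9 19 17 91 92 94 93 94 97 90 90 94 49 47 50 49 47 47 85 94 91 96 87 94 90 91 96 156 67 22 12 20 13 11 5 20 15 14 28 37 25
[array([318.809, 367.535]), array([318.8015, 337.7733])]
```

Call:
{"api": "apply_moves", "payload": {
  "commands": [0,0,0,0.002,0,0,0.005,0.4,0,0,0.002,0,0,0.005,0.7,0,0,0.002,0,0,0.005,1,0,0,0.002,0,0,0.005,1,0,0,0.002,0,0,0.005,1,0,0,0.002,0,0,0.005],
  "force": 50
}}

```text
clock: 10.2
tool_pos: [0.4281, 0.169, 0.1477]
tcp_rot: [3.108, 0.453, 0.002]
force: [-0.8, -0.9, 7.0]
gripper_width: 0.0134
grip_force: 48.9
```

Call:
{"api": "apply_moves", "payload": {
  "commands": [1,0,0,-0.006,0,0,0,1,0,0,-0.012,0,0,0,1,0,0,-0.018,0,0,0,1,0,0,-0.018,0,0,0,1,0,0,-0.018,0,0,0]
}}

```text
clock: 10.7
tool_pos: [0.4277, 0.1688, 0.1651]
tcp_rot: [3.109, 0.453, 0.001]
force: [0.3, 0.1, -4.3]
gripper_width: 0.0133
grip_force: 49.2
```

Call:
{"api": "apply_moves", "payload": {
  "commands": [1,0.01,0,0,0,0,0,1,0.02,0,0,0,0,0,1,0.03,0,0,0,0,0,1,0.0395,0,0,0,0,0,1,0.0395,0,0,0,0,0,1,0.0395,0,0,0,0,0]
}}

```text
clock: 11.3
tool_pos: [0.4653, 0.1804, 0.1647]
tcp_rot: [-3.108, -0.454, 0.001]
force: [-0.1, -0.1, -3.3]
gripper_width: 0.0134
grip_force: 49.1
```

```bash
python3 - <<'E'
from h import *
s=bot.read_state();print(s["force"],s["tool_pos"])
q=np.array([.4312,.1556])+.0402*np.array([np.cos(.288),np.sin(.288)])+.0145*np.array([-np.sin(.288),np.cos(.288)]);print("notch_mid",q)
goto([*q,s["tool_pos"][2]],.288+np.pi/2)
E
```

```text
[-0.1255 -0.1215 -3.3064] [0.4653 0.1804 0.1647]
notch_mid [0.4656 0.1809]
shift [ 0.0004 -0.0004 -0.    ] turn [-0.0003  0.0008  0.0019]
```

Position agrees to 0.5 mm with the measured middle notch; lower.

Call:
{"api": "apply_moves", "payload": {
  "commands": [1,0,0,0.005,0,0,0,1,0,0,0.01,0,0,0,1,0,0,0.014,0,0,0,1,0,0,0.016,0,0,0,1,0,0,0.017,0,0,0,1,0,0,0.017,0,0,0]
}}

```text
clock: 11.9
tool_pos: [0.4654, 0.1803, 0.148]
tcp_rot: [3.109, 0.454, 0.0]
force: [0.6, -0.4, -2.5]
gripper_width: 0.0133
grip_force: 49.1
```

Call:
{"api": "apply_moves", "payload": {
  "commands": [1,0,0,0.0007,0,0,0,1,0,0,0.001,0,0,0,0.7,0,0,0.001,0,0,0,0.4,0,0,0.001,0,0,0,0,0,0,0.001,0,0,0,-0.2,0,0,0.001,0,0,0,-0.2,0,0,0.001,0,0,0,-0.2,0,0,0.001,0,0,0]
}}

```text
clock: 12.7
tool_pos: [0.4655, 0.1802, 0.147]
tcp_rot: [-3.109, -0.454, -0.0]
force: [-0.2, -0.2, -0.8]
gripper_width: 0.0515
grip_force: 0.0
```

Call:
{"api": "apply_moves", "payload": {
  "commands": [-0.2,0,0,-0.03,0,0,0,-0.2,0,0,-0.07,0,0,0,-0.2,0,0,-0.11,0,0,0,-0.2,-0.03,0,-0.15,0,0,0,-0.2,-0.05,0,-0.17,0,0,0,-0.2,-0.05,0,-0.17,0,0,0,-0.2,-0.05,0,-0.17,0,0,0]
}}

```text
clock: 13.4
tool_pos: [0.4179, 0.1654, 0.3173]
tcp_rot: [3.107, 0.452, 0.003]
force: [1.1, 0.1, -0.7]
gripper_width: 0.0515
grip_force: 0.0
```

```bash
python3 - <<'E'
from h import *
im=bot.read_camera("wrist");s=bot.read_camera("side")
a=cv2.resize(s[185:345,235:345],None,fx=3,fy=3,interpolation=cv2.INTER_CUBIC);b=im[:,140:590]
cv2.imwrite("pics/v8.png",np.hstack([a,b]));print(bot.read_state()["tool_pos"])
E
```

```text
[0.4178 0.1656 0.3162]
```

View pics/v8.png

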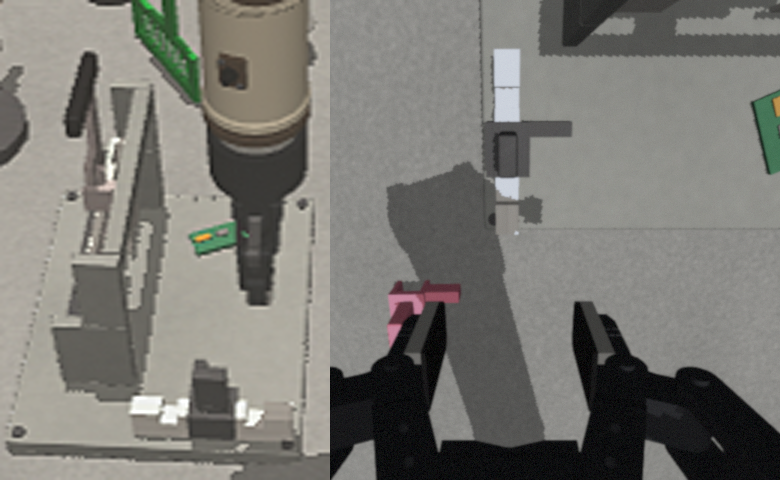

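```bash
python3 -c "
from bench import bot
print(bot.hand_in())"
```

```text
the job is handed in; nothing more can be done
None
```

The guard hangs on the catch lip and the stop sits in the middle notch; both looked right in the last side and wrist camera pictures, and I handed the job in at about 13.5 s on the robot clock (no verdict came back).

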